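Snap the matching lids onto the tilted desk tubs

ROBOT

A 6-joint arm with a two-finger parallel gripper is mounted at the origin on the work surface. World frame = base frame: x ahead of the robot, y to its left, z up, the work surface at z = 0. Lengths are in m, angles in rad, forces in N, time in s.
With the tool pointing down it reaches from about 0.225 to 0.875 m from the base axis. Payload 3.4 kg.
Tool frame: the origin (TCP) lies at the very end of the fingers, on their centre line; the grasp point (between the pads) lies 19 mm behind it; z points along the fingers, y is the line along which they close (so a half turn about z gives the same grasp; the last joint's range is limited). The gripper opens to 85 mm and grips with 20 to 120 N. Pads are 22 mm wide; open, the fingers measure 114 mm over their backs; the gripper's body (76 mm by 85 mm) begins 54 mm behind the grasp point. The pads swing forward as they close: fully open they stand 13 mm farther back than shut.
Start: joints at [-1.373, 0.276, 1.505, -0, 1.361, -0.121], TCP at [0.18, -0.546, 0.231] pointing down, gripper open.
Joint ranges: [-2.89, 2.89], [-0.75, 2.08], [0.22, 2.7], [-1.18, 4.32], [0.11, 2.71], [-2.7, 2.7]. Speed limits (rad/s): [2.57, 2.57, 3.14, 3.14, 3.14, 3.14].

INTERFACE

Orientations are given as a unit quaternion [w, x, y, z].
In Python, from rig import readout, vision, manip gives the robot as it stands.
- The arm moves only by the shell command python3 -m handwheel 'ROWS' [FORCE]. ROWS is JSON, a list of rows, each a list of 3 entries, a list of its own where there are three numbers: the shift along the tool's x, y, z in mm, then the turn, a rotation vector about the tool's x, y, z in units of 6 degrees (1.0 is 6 degrees), then the closure, from -1 (fully open) to 1 (shut), so that 0 is half open. A call has 1 to 20 rows; each row shifts and turns the commanded pose from where the row before left it, along the tool's axes as they then stand; what a row does not reach is not made up. A row lasts 1/8 s, in which the tool goes at most 62.5 mm and 10.7 degrees, less where a joint would pass 70% of its speed; a pose out of reach is approached as far as the arm can. A call is refused whole if a number of a shift passes 62.5 or a number of a turn 1, either way. A call with a gripper value outside its range is refused whole. The fingers move at their own pace and stop on an object; FORCE is the grip in N (left out, the last holds). Time passes only in rows, so rows that do not move let the fingers close. It gives the time, the measured TCP pose, the force, the opening and the grip force at its end, in the units of the state.
- readout.get_state(): the state, without advancing time (a new reading comes with each control period).
- vision.get_image(name): name is "scene" or "top" or "wrist"; returns the picture (480x640x3 uint8, blue, green, red); there is no depth.
- vision.camera_params(name): a dict with "intrinsics" (3x3 intrinsics, pixels), "rvec" (rotation vector, rad) and "tvec" (3), from world to camera coordinates, as OpenCV has them; the wrist camera has in their place "hand_eye" (4x4, takes a point from camera to tool coordinates, whose origin is the TCP and whose axes are the flange's). Camera axes: x right, y down, z forward; pixel columns grow to the right and rows downward; lengths in m; the calibration is good to about 2 mm. The wrist camera is an equidistant fisheye: a pixel r from the principal point sees the ray r / f radians off the axis. A picture is of the moment at which its call begins: read the wrist's pose just before it. camera_params takes no time and is no camera call.
- manip.sign_off(): hands the job in; it is judged then, once.
The state is a dict: "clock": time; "qpos": joint angles; "qd": joint speeds; "effort": joint torques, N m; "position": TCP position; "ee_rot": TCP orientation; "contact_force": force on the tool from outside, world axes, zero at the start; "moment": the same for the moment, N m; "width": finger opening in m; "gripper_force": force on a finger pad.
Only numpy, scipy, OpenCV 4.12 (cv2) and the standard library are available. Lean on these libraries where they do the work, as an engineer would, in place of code of your own. Each camera call takes 0.05 s, during which the arm holds its last target. There are 200 camera calls.

TASK

The desk has been wiped and the lids of the two tilted storage tubs lie loose on it: find the lid that belongs to each tub, put it on and push it down firmly, without slamming it, until it snaps fully home and sits flush all round. One lid fits neither tub: leave it lying where it is. Leave the tubs standing at the lean they are set to, and do not disturb the mug, the bottle or the stapler.

Things in the scene. Friction and masses are not known exactly. Their poses are not given: they have to be found in the camera images.
- round_lid: Loose grey plastic push-on lid, round, about 60 g, lying plug down. Origin: centre of the plug's underside, z up through the grip post. Heights over the origin (mm): nose 0-5.5 widening from 50 to 57 diameter, rib to 6.5, neck 50 diameter from 9.5 to 19, flange 72 diameter at 19-24, flat-topped round grip post 22 diameter at 24-56. Fits the round tub only.
- square_lid: Like the round lid with the same heights, but square: nose 50 to 57 mm wide, rib 57, neck 50, flange 72 x 72, grip post 22 x 22 mm, all with sides parallel to its x and y. About 60 g, lies plug down, origin at the centre of the plug's underside. Fits the square tub only, any of four ways round.
- wide_lid: Odd lid, round like the round lid and as tall, but wider: flange 92 mm, plug 77 mm in diameter. Fits neither tub; to be left alone (it must stay within 15 mm). Origin at the centre of its underside.
- round_lid_seat (a point): Point on the round lid's axis in the plane of the flange's underside (19 mm above the lid's origin); axes as the lid's.
- square_lid_seat (a point): The same point of the square lid.
- round_tub_mouth (a point): Centre of the round tub's mouth, in the rim's plane; z points out along the tub's axis, which leans 24-38 degrees from vertical; y is level, along the hinge. Grey tub 50 mm tall, 68 mm outside, 60 mm bore. Home: the lid's seat point is here. Set on lightly, a lid rests on sprung catches about 10 mm short of home; pushed along the axis with about 8 to 15 N, it snaps past them and is held.
- square_tub_mouth (a point): The same for the square tub: outside 68 x 68 mm, bore 60 x 60 mm, sides parallel to its x and y. Same lean, catches and push.
- round_stand: Black stand of the round tub, fixed to the desk: base 100 x 110 x 8 mm, two cheeks 34 mm wide, 62 mm high, 96 mm apart over their outer faces along y. Origin: centre of its underside. The tub leans towards its -x on a level hinge 52 mm above the desk, 25 mm below the mouth's centre along the tub's axis; the hinge is very stiff (slips only above 6 N m).
- square_stand: The same stand for the square tub.
- mug: White mug, 80 mm across, 95 mm tall, handle at its +y; origin at the centre of its underside. Bystander.
- spray_bottle: White bottle with a blue cap, 64 mm in diameter, 190 mm tall; origin at the centre of its underside. Bystander.
- stapler: Black stapler, 150 x 36 x 50 mm, long along its x; origin at the centre of its underside. Bystander.
Not all that is in view belongs to the job. What is shaped like the square_lid but pink or yellow is not meant.

How it is judged:
By the outcome, as a careful person would: the job done as asked, in the order asked, and still so for the second after the job is handed in, with the robot touching nothing.
It also fails if it takes over 67 s, if anything falls off the work surface, if the arm or the gripper's body presses on something with over 40 N, if the wrist force passes 120 N, or if a joint passes its speed limit or range.

## Working session

There is one attempt and no reset: what is moved stays moved. The work goes in short steps, Python scripts to look and compute and a shell command to move; the robot and the scene stay as the last step left them, time stands still between calls to the robot, and variables do not carry over. Pictures are saved under pics/ and viewed, at most 10 in all, crops included, and the job is handed in when it is done.

```bash
ls; mkdir -p pics
python3 - <<'E'
from rig import readout, vision
import cv2,numpy as np
for n in("scene","top"):
    p=vision.camera_params(n);print(n,{k:np.round(np.array(v),4).tolist() for k,v in p.items() if k!="name"})
    cv2.imwrite(f"pics/{n}0.png",vision.get_image(n))
print({k:np.round(np.array(v),4).tolist() for k,v in vision.camera_params("wrist").items()})
print(readout.get_state())
E
```

```text
pics
scene {'intrinsics': [[619.0246, 0.0, 328.7915], [0.0, 619.0246, 238.9523], [0.0, 0.0, 1.0]], 'rvec': [1.4875, 1.8159, -0.943], 'tvec': [0.1358, -0.257, 1.8259]}
top {'intrinsics': [[556.0006, 0.0, 323.2968], [0.0, 556.0006, 246.6035], [0.0, 0.0, 1.0]], 'rvec': [2.1503, -2.2062, 0.1064], 'tvec': [0.0126, 0.6107, 1.2423]}
{'intrinsics': [[371.6483, 0.0, 321.5237], [0.0, 371.6483, 243.2082], [0.0, 0.0, 1.0]], 'hand_eye': [[-0.0002, -0.951, -0.3092, 0.0795], [1.0, -0.0003, 0.0001, -0.0006], [-0.0002, -0.3092, 0.951, -0.1438], [0.0, 0.0, 0.0, 1.0]]}
{'clock': 0.1, 'qpos': array([-1.37292775e+00,  2.76523859e-01,  1.50600136e+00, -5.78928899e-05,
        1.36072154e+00, -1.21023977e-01]), 'qd': array([ 0.00087199, -0.00246713, -0.00281619, -0.00129067,  0.00018558,
        0.00018618]), 'effort': array([ 1.89854363e-03, -4.17698765e+01, -2.46404618e+01, -1.67028111e-04,
        5.73807542e-03,  9.84272077e-07]), 'position': array([ 0.18013847, -0.54555013,  0.23053279]), 'ee_rot': array([-8.25351978e-04,  9.87314050e-01,  1.58777460e-01, -6.00535054e-05]), 'contact_force': array([-0.06295761,  0.12145871, -0.70556038]), 'moment': array([-0.0157987 ,  0.01772395,  0.01482279]), 'gripper_force': 0.0, 'width': 0.08593620188693954}
```

View pics/top0.png

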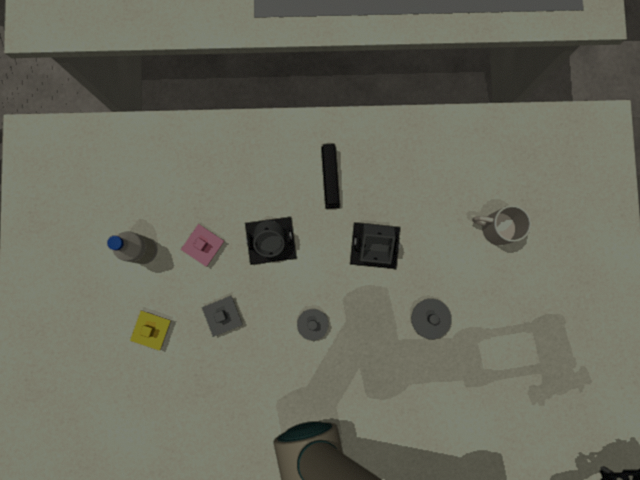

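View pics/scene0.png

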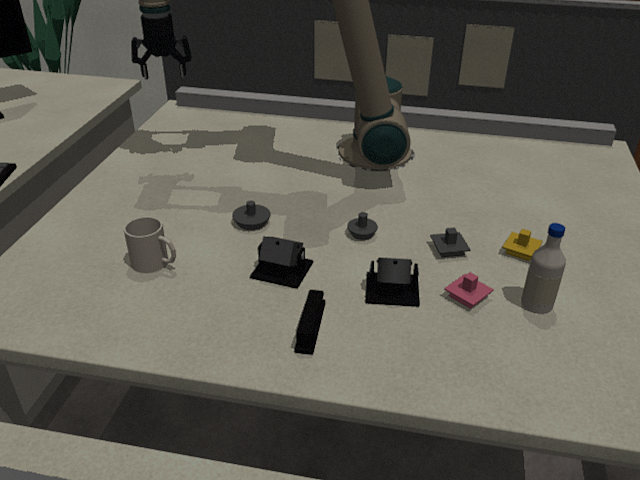

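The top view shows, in px: grey square lid (223,316), round lid (313,324), wide lid (432,319), round tub (270,240), square tub (376,246). Pink (203,245) and yellow (151,330) are decoys. The grey square one fits the description, because the other two are the wrong colour. I'll confirm with an enlarged crop and measure outlines.

```bash
cat > h.py <<'E'
import numpy as np, cv2
from scipy.spatial.transform import Rotation as R
from rig import readout, vision
def quat(q): return R.from_quat([q[1],q[2],q[3],q[0]])
def pose():
    s=readout.get_state(); return quat(s["ee_rot"]).as_matrix(),np.array(s["position"])
def cam(n):
    p=vision.camera_params(n); return p
def ray(n,uv,P=None):
    """origin, unit dirs in world"""
    p=cam(n);K=np.array(p["intrinsics"]);uv=np.atleast_2d(uv).astype(float)
    x=(uv-K[:2,2])/[K[0,0],K[1,1]]
    if n!="wrist":
        Rm=cv2.Rodrigues(np.array(p["rvec"]))[0];o=-Rm.T@np.ravel(p["tvec"])
        d=np.c_[x,np.ones(len(x))]@Rm
    else:
        r=np.linalg.norm(x,axis=1);d=np.c_[x*np.sinc(r/np.pi)[:,None]/1.0,np.cos(r)]
        H=np.array(p["hand_eye"]);Rt,pt=P
        d=d@H[:3,:3].T@Rt.T;o=Rt@H[:3,3]+pt
    return o,d/np.linalg.norm(d,axis=1)[:,None]
def plane(n,uv,p0,nrm=(0,0,1),P=None):
    o,d=ray(n,uv,P);nrm=np.array(nrm);return o+d*(((np.array(p0)-o)@nrm)/(d@nrm))[:,None]
def proj(n,X,P=None):
    p=cam(n);K=np.array(p["intrinsics"]);X=np.atleast_2d(X)
    if n!="wrist":
        return cv2.projectPoints(X.astype(float),np.array(p["rvec"]),np.array(p["tvec"]),K,None)[0][:,0]
    H=np.array(p["hand_eye"]);Rt,pt=P
    c=((X-pt)@Rt-H[:3,3])@H[:3,:3];r=np.linalg.norm(c[:,:2],axis=1);t=np.arctan2(r,c[:,2])
    return c[:,:2]/r[:,None]*t[:,None]*K[0,0]+K[:2,2]
def go(Rt,pt,N,P=None):
    """constant row repeated N times taking the tool to Rt,pt"""
    R0,p0=P or pose();w=R.from_matrix(R0.T@Rt).as_rotvec()/N
    S=sum(R.from_rotvec(w*k).as_matrix() for k in range(N))
    d=np.linalg.solve(S,R0.T@(np.array(pt)-p0))
    print(N,"rows of",np.round(d*1e3,2).tolist(),np.round(np.degrees(w)/6,4).tolist())
def tool(z,y):
    z=np.array(z,float);z/=np.linalg.norm(z);y=np.array(y,float);y-=z*(y@z);y/=np.linalg.norm(y)
    return np.c_[np.cross(y,z),y,z]
E
python3 - <<'E'
from h import *
t=cv2.imread("pics/top0.png")
c=t[200:350,190:460]; cv2.imwrite("pics/crop.png",cv2.convertScaleAbs(cv2.resize(c,None,fx=2.9,fy=2.9,interpolation=cv2.INTER_CUBIC),alpha=1.8))
for nm,uv,z in [("sq",(223,316),.024),("rd",(313,324),.024),("wd",(432,319),.024),("rtub",(270,240),.07),("stub",(376,246),.07),("mug",(508,225),.05),("bot",(140,248),.05),("stap",(331,177),.05),("pink",(203,245),.02)]:
    print(nm,plane("top",uv,(0,0,z)).round(3))
E
```

```text
sq [[0.459 0.228 0.024]]
rd [[0.436 0.025 0.024]]
wd [[ 0.44  -0.245  0.024]]
rtub [[0.625 0.115 0.07 ]]
stub [[ 0.605 -0.119  0.07 ]]
mug [[ 0.647 -0.421  0.05 ]]
bot [[0.616 0.407 0.05 ]]
stap [[ 0.767 -0.024  0.05 ]]
pink [[0.622 0.273 0.02 ]]
```

View pics/crop.png

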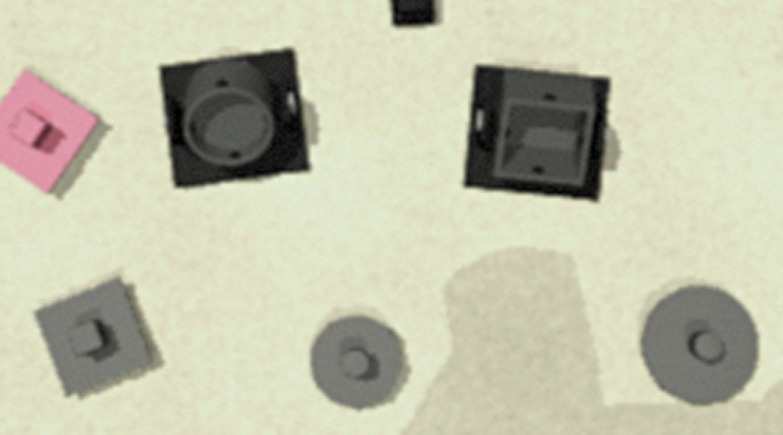

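Run:
```python
from h import *
go(tool((0,0,-1),(0,-1,0)),(0.49,0.1,0.22),16)
```

```text
16 rows of [26.0, -36.66, 0.69] [-0.001, 0.0001, 0.1903]
```

```bash
python3 -m handwheel '[[[26,-36.7,0.7],[0,0,0.19],-1],[[26,-36.7,0.7],[0,0,0.19],-1],[[26,-36.7,0.7],[0,0,0.19],-1],[[26,-36.7,0.7],[0,0,0.19],-1],[[26,-36.7,0.7],[0,0,0.19],-1],[[26,-36.7,0.7],[0,0,0.19],-1],[[26,-36.7,0.7],[0,0,0.19],-1],[[26,-36.7,0.7],[0,0,0.19],-1],[[26,-36.7,0.7],[0,0,0.19],-1],[[26,-36.7,0.7],[0,0,0.19],-1],[[26,-36.7,0.7],[0,0,0.19],-1],[[26,-36.7,0.7],[0,0,0.19],-1],[[26,-36.7,0.7],[0,0,0.19],-1],[[26,-36.7,0.7],[0,0,0.19],-1],[[26,-36.7,0.7],[0,0,0.19],-1],[[26,-36.7,0.7],[0,0,0.19],-1],[[0,0,0],[0,0,0],-1],[[0,0,0],[0,0,0],-1]]'
python3 - <<'E'
from h import *
import pickle
P=pose();im=vision.get_image("wrist");pickle.dump(P,open("P1.pkl","wb"));cv2.imwrite("pics/w1.png",im)
cv2.imwrite("pics/w1b.png",cv2.convertScaleAbs(im,alpha=1.8))
E
```

```text
clock: 2.35
position: [0.489, 0.0999, 0.2195]
ee_rot: [0.0, 1.0, 0.001, -0.001]
contact_force: [-0.6, 0.1, -0.2]
width: 0.0856
gripper_force: 0.0
```

View pics/w1b.png

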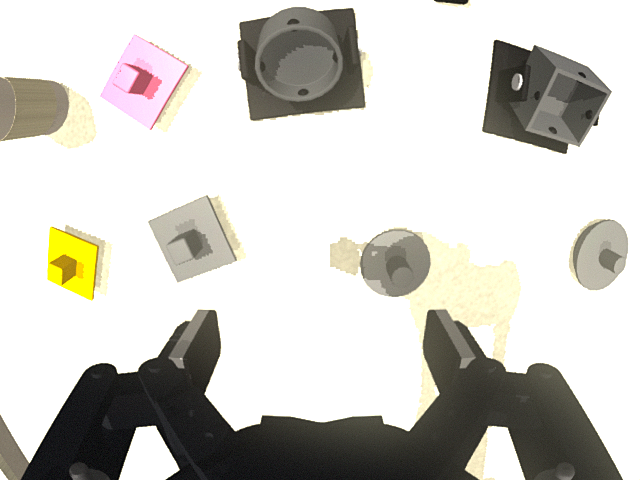

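The wrist view shows the round tub mouth at (300,55), square tub mouth at (568,95), square lid at (193,238), round lid at (396,263) and wide lid at (600,255). The pink, yellow and bottle items are on the left. I'll move sideways for a second view so I can triangulate.

```bash
python3 -m handwheel '[[[10,40,0],[0,0,0],-1],[[10,40,0],[0,0,0],-1],[[10,40,0],[0,0,0],-1],[[10,40,0],[0,0,0],-1],[[0,0,0],[0,0,0],-1],[[0,0,0],[0,0,0],-1]]'
python3 - <<'E'
from h import *
import pickle
P=pose();im=vision.get_image("wrist");pickle.dump(P,open("P2.pkl","wb"));cv2.imwrite("pics/w2.png",im)
a=cv2.imread("pics/w1.png")
b=cv2.convertScaleAbs(im,alpha=2.6); a=cv2.convertScaleAbs(a,alpha=2.6)
f=lambda i,x,y,w,h,s:cv2.resize(i[y:y+h,x:x+w],None,fx=s,fy=s,interpolation=cv2.INTER_CUBIC)
cv2.imwrite("pics/w2b.png",np.vstack([f(b,0,0,640,200,1.25),np.hstack([f(a,230,0,160,140,2.5),f(a,480,20,160,140,2.5)])]))
E
```

```text
clock: 3.15
position: [0.5289, -0.0601, 0.2201]
ee_rot: [-0.0, 1.0, -0.001, -0.0]
contact_force: [1.2, -0.2, -0.9]
width: 0.0855
gripper_force: 0.0
```

View pics/w2b.png

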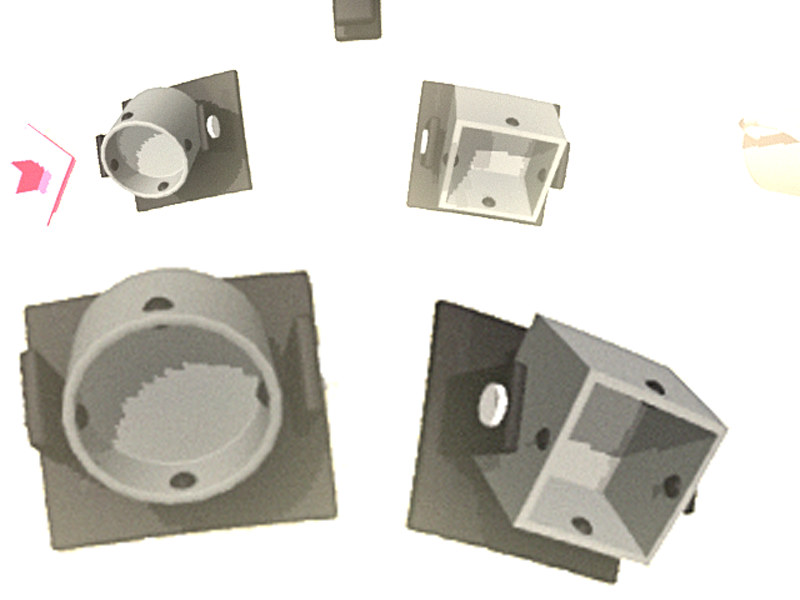

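```bash
cat > m.py <<'E'
from h import *
import pickle
from scipy.optimize import minimize_scalar, least_squares
P1=pickle.load(open("P1.pkl","rb"));P2=pickle.load(open("P2.pkl","rb"))
def tri(u1,u2):
    out=[]
    for a,b in zip(u1,u2):
        (o1,d1),(o2,d2)=ray("wrist",a,P1),ray("wrist",b,P2);d1,d2=d1[0],d2[0]
        s=np.linalg.lstsq(np.c_[d1,-d2],o2-o1,rcond=None)[0]
        q1,q2=o1+s[0]*d1,o2+s[1]*d2;out.append((q1+q2)/2);print(" gap mm",((q1-q2)*1e3).round(1))
    return np.array(out)
def base(uv,P):
    X=plane("wrist",uv,(0,0,.008),P=P)[:,:2];c=X.mean(0)
    e=(X[0]+X[1]-X[2]-X[3])/2;f=(X[0]+X[3]-X[1]-X[2])/2
    ya=np.arctan2(e[1],e[0]);yb=np.arctan2(-f[0],f[1])
    print("base",c.round(4),"size",np.linalg.norm(e).round(4),np.linalg.norm(f).round(4),"yaw",np.degrees([ya,yb]).round(1));return c,(ya+yb)/2
f1=lambda L,x0,y0,X,Y:[(x0+(a-X)/2.5,y0+(b-Y)/2.5) for a,b in L]
f2=lambda L:[(a/1.25,b/1.25) for a,b in L]
if __name__=="__main__":
    print("ROUND");base(f1([(27,308),(305,272),(337,517),(53,549)],230,0,0,250),P1);base(f2([(123,101),(237,71),(251,188),(138,210)]),P2)
    E1=f1([(63,402),(281,400),(175,312),(170,503)],230,0,0,250);E2=f2([(103,156),(188,160),(149,121),(143,198)])
    c=tri(f1([(172,408)],230,0,0,250),f2([(145.3,159.3)]));print("mouth",c.round(4))
    print("SQUARE");base(f2([(424,82),(560,104),(541,224),(408,206)]),P2)
    S1=f1([(597,372),(727,430),(647,563),(514,526)],480,20,400,250);S2=f2([(454,123),(566,144),(535,221),(441,209)])
    X=tri(S1,S2);print(X.round(4),"c",X.mean(0).round(4))
    ex=(X[0]+X[1]-X[2]-X[3])/2;ey=(X[0]+X[3]-X[1]-X[2])/2
    n=np.cross(ex,ey);n/=np.linalg.norm(n);print("sides",np.linalg.norm(ex),np.linalg.norm(ey),"n",n.round(3),"lean",np.degrees(np.arccos(n[2])),"yaw n",np.degrees(np.arctan2(-n[1],-n[0])),"ey yaw",np.degrees(np.arctan2(-ey[0],ey[1])))
    print("LIDS");im=cv2.imread("pics/w1.png");hsv=cv2.cvtColor(im,cv2.COLOR_BGR2HSV)
    print([im[y,x].tolist() for x,y in((193,225),(396,245),(300,200),(440,262),(220,205),(600,240))])
E
python3 m.py
```

```text
ROUND
base [0.63   0.1189] size 0.0976 0.1071 yaw [6.5 6.4]
base [0.6307 0.1176] size 0.0961 0.108 yaw [5.9 5.6]
 gap mm [0.6 0.2 0.1]
mouth [[0.6183 0.1179 0.0695]]
SQUARE
base [ 0.6131 -0.1231] size 0.0969 0.1065 yaw [-7.3 -6.4]
 gap mm [0.5 0.1 0. ]
 gap mm [ 1.7  0.4 -0.1]
 gap mm [ 1.   0.3 -0.2]
 gap mm [ 1.3  0.3 -0.2]
[[ 0.6287 -0.0886  0.1002]
 [ 0.621  -0.1572  0.0925]
 [ 0.5679 -0.1507  0.0547]
 [ 0.5747 -0.0855  0.0533]] c [ 0.598  -0.1205  0.0752]
sides 0.06842480612989331 0.06738101666917225 n [-0.618  0.03   0.785] lean 38.24554602945688 yaw n -2.742662709523383 ey yaw -6.170573911434234
LIDS
[[86, 93, 97], [72, 80, 81], [163, 192, 202], [122, 146, 153], [99, 119, 125], [95, 104, 105]]
```

```bash
cat > m2.py <<'E'
from m import *
E1=f1([(63,402),(281,400),(175,312),(170,503)],230,0,0,250);E2=f2([(103,156),(188,160),(149,121),(143,198)])
def circ(p):
    c=p[:3];a=p[3];yw=np.radians(6.1)
    n=np.array([-np.sin(a)*np.cos(yw),-np.sin(a)*np.sin(yw),np.cos(a)]);r=[]
    for E,P in((E1,P1),(E2,P2)): r+=list(np.linalg.norm(plane("wrist",E,c,n,P)-c,axis=1)-.034)
    return np.array(r)*1e3
s=least_squares(circ,[.618,.118,.072,.5],x_scale=[.01,.01,.01,.1]);print("round mouth",s.x[:3].round(4),"lean",np.degrees(s.x[3]).round(1),"res mm",s.fun.round(1))
for f,P in(("w1",P1),("w2",P2)):
    im=cv2.imread(f"pics/{f}.png");m=(cv2.GaussianBlur(im,(3,3),0).max(2)<(113 if f=="w1" else 113)).astype(np.uint8)
    n,lab,st,ce=cv2.connectedComponentsWithStats(m)
    for nm,X in(("sq",(.459,.228,.024)),("rd",(.436,.025,.024)),("wd",(.44,-.245,.024))):
        u=proj("wrist",[X],P)[0]
        for i in range(1,n):
            if np.linalg.norm(ce[i]-u)<14 and 800<st[i,4]<12000:
                c=max(cv2.findContours((lab==i).astype(np.uint8),0,2)[0],key=len)[:,0]
                W=plane("wrist",c,(0,0,.0225),P=P)[:,:2]
                if nm=="sq": print(f,nm,[np.round(v,2 if k==2 else 4) for k,v in enumerate(cv2.minAreaRect((W*1000).astype(np.float32)))])
                else: 
                    h=cv2.convexHull((W*1000).astype(np.float32));print(f,nm,np.round(cv2.minEnclosingCircle(h),1),np.round(cv2.fitEllipse(h)[0],1),np.round(cv2.fitEllipse(h)[1],1))
E
python3 m2.py
```

```text
round mouth [0.6167 0.1181 0.0703] lean 34.0 res mm [-0.4 -0.1  0.1 -1.  -0.8 -0.7 -0.3  0.6]
w1 sq [array([460.5417, 230.4494]), array([70.5187, 72.9295]), np.float64(20.54)]Traceback (most recent call last):
  File "m2.py", line 20, in <module>
    h=cv2.convexHull((W*1000).astype(np.float32));print(f,nm,np.round(cv2.minEnclosingCircle(h),1),np.round(cv2.fitEllipse(h)[0],1),np.round(cv2.fitEllipse(h)[1],1))
                                                             ~~~~~~~~^^^^^^^^^^^^^^^^^^^^^^^^^^^^^
    return _wrapfunc(a, 'round', decimals=decimals, out=out)
    return _wrapit(obj, method, *args, **kwds)
    conv = _array_converter(obj)
ValueError: setting an array element with a sequence. The requested array has an inhomogeneous shape after 1 dimensions. The detected shape was (2,) + inhomogeneous part.
```

```bash
sed -i 's/np.round(cv2.minEnclosingCircle(h),1),//' m2.py; python3 m2.py
python3 - <<'E'
from h import *
# yaw 20.5: tool x options
for yw in(20.5,-69.5):
    c,s=np.cos(np.radians(yw)),np.sin(np.radians(yw));Rt=tool((0,0,-1),(s,-c,0));go(Rt,(.4605,.2304,.10),8)
go(tool((0,0,-1),(0,-1,0)),(.436,.025,.10),6)
E
```

```text
round mouth [0.6167 0.1181 0.0703] lean 34.0 res mm [-0.4 -0.1  0.1 -1.  -0.8 -0.7 -0.3  0.6]
w1 sq [array([460.5417, 230.4494]), array([70.5187, 72.9295]), np.float64(20.54)]
w1 rd [436.   26.4] [71.  73.2]
w1 wd [ 442.8 -240.2] [ 88.4 102.9]
w2 sq [array([459.0424, 232.006 ]), array([71.1185, 88.9267]), np.float64(20.95)]
8 rows of [-2.82, -37.33, 15.03] [-0.0008, 0.0005, -0.4274]
8 rows of [-27.35, -28.62, 15.04] [-0.0002, 0.001, 1.4476]
6 rows of [-15.49, -14.09, 20.04] [-0.0009, 0.0009, -0.0004]
```

```bash
python3 -m handwheel '[[[-15.5,-14.3,20],[0,0,0],-1],[[-15.5,-14.3,20],[0,0,0],-1],[[-15.5,-14.3,20],[0,0,0],-1],[[-15.5,-14.3,20],[0,0,0],-1],[[-15.5,-14.3,20],[0,0,0],-1],[[-15.5,-14.3,20],[0,0,0],-1],[[0,0,0],[0,0,0],-1],[[0,0,0],[0,0,0],-1]]'
python3 - <<'E'
from h import *
P=pose();im=vision.get_image("wrist");cv2.imwrite("pics/w3.png",im);cv2.imwrite("pics/w3b.png",cv2.convertScaleAbs(im,alpha=1.8))
go(tool((0,0,-1),(0,-1,0)),(.436,.026,.028),4)
print("post top expected px",proj("wrist",[(.436,.0263,.056),(.436,.0263,.024)],P).round(0))
E
```

```text
clock: 4.2
position: [0.4382, 0.026, 0.1011]
ee_rot: [0.0, 1.0, 0.001, 0.001]
contact_force: [0.7, -0.0, 0.2]
width: 0.0856
gripper_force: 0.0
4 rows of [-0.68, -0.07, 18.29] [0.0015, -0.0076, 0.0022]
post top expected px [[322. 278.]
 [322. 258.]]
```

View pics/w3b.png

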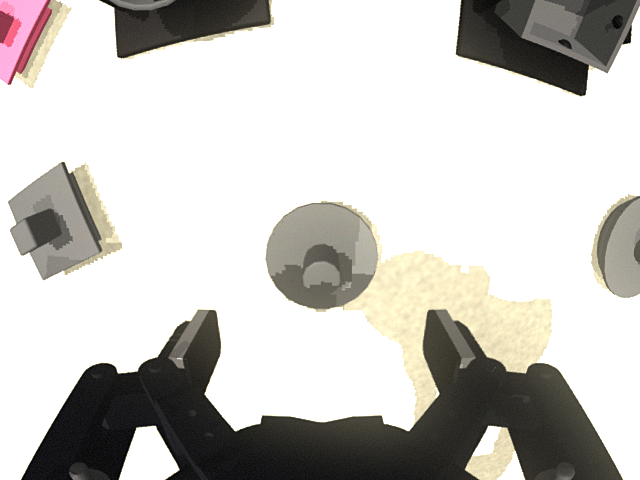

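The flange (322,257) and post (320,277) are where predicted, so I'll descend and grip.

```bash
python3 -m handwheel '[[[-0.7,0,18.3],[0,0,0],-1],[[-0.7,0,18.3],[0,0,0],-1],[[-0.7,0,18.3],[0,0,0],-1],[[0,0,18.3],[0,0,0],-1],[[0,0,0],[0,0,0],0.2],[[0,0,0],[0,0,0],1],[[0,0,0],[0,0,0],1],[[0,0,0],[0,0,0],1],[[0,0,0],[0,0,0],1],[[0,0,0],[0,0,0],1],[[0,0,0],[0,0,0],1]]' 80
python3 - <<'E'
from h import *
p=pose();print(p[1].round(4))
for a in (30,34):
    a=np.radians(a);yw=np.radians(6.1)
    n=np.array([-np.sin(a)*np.cos(yw),-np.sin(a)*np.sin(yw),np.cos(a)]);hx=np.array([-np.sin(yw),np.cos(yw),0])
    print("above");go(tool(-n,-hx),np.array([.617,.118,.072])+n*.10,12,(p[0],p[1]+[0,0,.1]))
E
```

```text
clock: 5.62
position: [0.4357, 0.0258, 0.0278]
ee_rot: [0.0, 1.0, 0.0, 0.001]
contact_force: [-1.2, -0.1, 6.1]
width: 0.0198
gripper_force: 78.0
[0.4357 0.0258 0.0278]
above
12 rows of [11.72, -6.72, 0.24] [0.0225, 0.4145, -0.0821]
above
12 rows of [11.18, -6.69, 0.79] [0.0254, 0.47, -0.0816]
```

```bash
cat > m3.py <<'E'
from m import *
from scipy.ndimage import map_coordinates
def rim(f,c,ax,by=4.5):
    g=cv2.cvtColor(cv2.imread(f"pics/{f}.png"),cv2.COLOR_BGR2GRAY).astype(float);g=cv2.GaussianBlur(g,(0,0),.7)
    out=[]
    for t in np.linspace(0,2*np.pi,72,endpoint=False):
        d=np.array([ax[0]*np.cos(t),ax[1]*np.sin(t)]);L=np.linalg.norm(d);k=np.arange(-by,by,.2)
        q=np.array(c)+d*(1+k/L)[:,None];v=map_coordinates(g,q.T[::-1],order=1);dv=np.gradient(v,.2)
        i=dv.argmin()
        if dv[i]<-4 and 2<i<len(k)-3: out.append(q[i])
    return np.array(out)
E1=rim("w1",(298.8,63.2),(43.6,38.2));E2=rim("w2",(116.4,127.5),(34,31))
print(len(E1),len(E2))
for views in ([(E1,P1)],[(E1,P1),(E2,P2)]):
  for yawfree in (0,1):
    def circ(p):
        c=p[:3];a=p[3];yw=p[4] if yawfree else np.radians(6.1)
        n=np.array([-np.sin(a)*np.cos(yw),-np.sin(a)*np.sin(yw),np.cos(a)]);r=[]
        for E,P in views: r+=list(np.linalg.norm(plane("wrist",E,c,n,P)-c,axis=1)-.034)
        return np.array(r)*1e3
    s=least_squares(circ,[.618,.118,.072,.5,.1],x_scale=[.01,.01,.01,.1,.1],loss="soft_l1",f_scale=.4)
    print(s.x[:3].round(4),np.degrees(s.x[3:]).round(1),"med|res|",np.median(abs(circ(s.x))).round(2))
E
python3 m3.py
```

```text
62 52
[0.6178 0.1185 0.0693] [34.7  5.7] med|res| 0.22
[0.6178 0.1187 0.07  ] [34.4  2. ] med|res| 0.23
[0.6169 0.1184 0.0726] [36.9  5.7] med|res| 0.27
[0.6171 0.1185 0.0725] [36.2  3.5] med|res| 0.23
```

```bash
python3 -m handwheel '[[[0,0,-15],[0,0,0],1],[[0,0,-25],[0,0,0],1],[[0,0,-30],[0,0,0],1],[[0,0,-30],[0,0,0],1],[[0,0,0],[0,0,0],1]]'
```

```text
clock: 6.25
position: [0.4365, 0.0258, 0.129]
ee_rot: [0.0, 1.0, 0.0, 0.003]
contact_force: [0.4, 0.8, -1.0]
width: 0.0201
gripper_force: 78.2
```

```bash
cat > tub.py <<'E'
from h import *
def T(mouth,lean,yaw,h):
    a,yw=np.radians([lean,yaw]);n=np.array([-np.sin(a)*np.cos(yw),-np.sin(a)*np.sin(yw),np.cos(a)])
    return tool(-n,-np.array([-np.sin(yw),np.cos(yw),0])),np.array(mouth)+n*h
RD=((.617,.1184,.0724),36,5.5)
def err(tub,grip=.0088):
    Rt,pt=T(*tub,grip);R0,p0=pose()
    print("to home, tool axes mm",(R0.T@(pt-p0)*1e3).round(1),"turn/6deg",(np.degrees(R.from_matrix(R0.T@Rt).as_rotvec())/6).round(3))
    s=readout.get_state();print("force tool",(R0.T@s["contact_force"]).round(1),"moment",(R0.T@s["moment"]).round(2),"t",round(s["clock"],2))
E
python3 -c "
from tub import *
go(*T(*RD,.06),10)"
```

```text
10 rows of [14.3, -8.28, 5.09] [0.0294, 0.5942, -0.0878]
```

```bash
python3 -m handwheel '[[[14.3,-8.3,5.1],[0.03,0.594,-0.088],1],[[14.3,-8.3,5.1],[0.03,0.594,-0.088],1],[[14.3,-8.3,5.1],[0.03,0.594,-0.088],1],[[14.3,-8.3,5.1],[0.03,0.594,-0.088],1],[[14.3,-8.3,5.1],[0.03,0.594,-0.088],1],[[14.3,-8.3,5.1],[0.03,0.594,-0.088],1],[[14.3,-8.3,5.1],[0.03,0.594,-0.088],1],[[14.3,-8.3,5.1],[0.03,0.594,-0.088],1],[[14.3,-8.3,5.1],[0.03,0.594,-0.088],1],[[14.3,-8.3,5.1],[0.03,0.594,-0.088],1],[[0,0,0],[0,0,0],1],[[0,0,0],[0,0,0],1]]'
python3 - <<'E'
from tub import *
err(RD)
P=pose();im=vision.get_image("wrist");t=vision.get_image("top")
a=cv2.convertScaleAbs(im,alpha=2.2)
b=cv2.resize(cv2.convertScaleAbs(t[190:290,220:320],alpha=2.2),(480,480),interpolation=cv2.INTER_CUBIC)
cv2.imwrite("pics/w4b.png",cv2.resize(np.hstack([a,b]),(800,343)))
E
```

```text
clock: 7.75
position: [0.5792, 0.1152, 0.1171]
ee_rot: [-0.015, 0.951, 0.046, 0.305]
contact_force: [0.3, 0.1, -0.3]
width: 0.0199
gripper_force: 78.2
to home, tool axes mm [ 4.8  0.5 49.6] turn/6deg [-0.014  0.081 -0.007]
force tool [ 0.1 -0.   0.4] moment [ 0.02 -0.35  0.04] t 7.75
```

View pics/w4b.png

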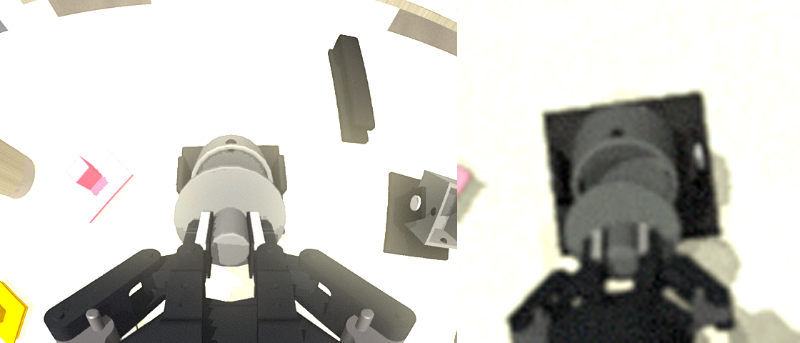

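The picture shows the lid centred sideways in front of the round mouth (back rim visible at about (235,160)). I'll correct x by 4.8 mm and go in.

```bash
python3 -m handwheel '[[[2.4,0.2,8],[0,0.08,0],1],[[2.4,0.2,8],[0,0,0],1],[[0,0,6],[0,0,0],1],[[0,0,4],[0,0,0],1],[[0,0,0],[0,0,0],1]]' ; python3 -c "
from tub import *
err(RD)"
```

```text
clock: 8.48
position: [0.5994, 0.1168, 0.0999]
ee_rot: [-0.016, 0.95, 0.045, 0.309]
contact_force: [0.2, -0.3, -1.3]
width: 0.0195
gripper_force: 78.2
to home, tool axes mm [-1.9  0.2 23.8] turn/6deg [-0.015 -0.011 -0.008]
force tool [-0.7  0.3  1.1] moment [ 0.01 -0.4   0.02] t 8.47
```

```bash
python3 -m handwheel '[[[-1.9,0.2,2],[0,0,0],1],[[0,0,3],[0,0,0],1],[[0,0,3],[0,0,0],1],[[0,0,3],[0,0,0],1],[[0,0,0],[0,0,0],1]]' ; python3 -c "
from tub import *
err(RD)"
```

```text
clock: 9.1
position: [0.604, 0.1169, 0.0933]
ee_rot: [-0.016, 0.951, 0.046, 0.305]
contact_force: [-3.6, -1.7, -0.5]
width: 0.0198
gripper_force: 78.3
to home, tool axes mm [-1.6 -0.2 15.8] turn/6deg [-0.026  0.077 -0.008]
force tool [-3.3  1.3 -1.8] moment [-0.26 -0.83  0.01] t 9.1
```

```bash
python3 -m handwheel '[[[-1.5,0.5,0],[0,0.08,0],1],[[0,0,0],[0,0,0],1],[[0,0,0],[0,0,0],1]]' ; python3 -c "
from tub import *
err(RD)"
```

```text
clock: 9.48
position: [0.6041, 0.1163, 0.0959]
ee_rot: [-0.017, 0.95, 0.046, 0.307]
contact_force: [-3.7, -0.8, -1.4]
width: 0.02
gripper_force: 78.3
to home, tool axes mm [-3.2 -0.8 18. ] turn/6deg [-0.035  0.031 -0.007]
force tool [-3.9  0.5 -1.1] moment [-0.11 -0.99  0.03] t 9.47
```

```bash
for i in 1 2 3; do python3 -m handwheel '[[[0,0,0],[0,0,0],1]]' >/dev/null; python3 -c "
from tub import *
err(RD)"; done
python3 - <<'E'
from tub import *
im=vision.get_image("wrist")
cv2.imwrite("pics/w5b.png",cv2.resize(cv2.convertScaleAbs(im[150:400,200:440],alpha=2.2),None,fx=2.4,fy=2.4,interpolation=cv2.INTER_CUBIC))
E
```

```text
to home, tool axes mm [-3.2 -0.8 17.9] turn/6deg [-0.035  0.031 -0.006]
force tool [-3.7  0.5 -1.5] moment [-0.12 -1.03  0.02] t 9.6
to home, tool axes mm [-3.3 -0.9 17.9] turn/6deg [-0.035  0.03  -0.007]
force tool [-4.7  0.7 -1.8] moment [-0.06 -1.13 -0.  ] t 9.72
to home, tool axes mm [-3.3 -0.8 17.9] turn/6deg [-0.035  0.03  -0.006]
force tool [-4.8  0.8 -1.9] moment [-0.12 -1.13  0.02] t 9.85
```

View pics/w5b.png

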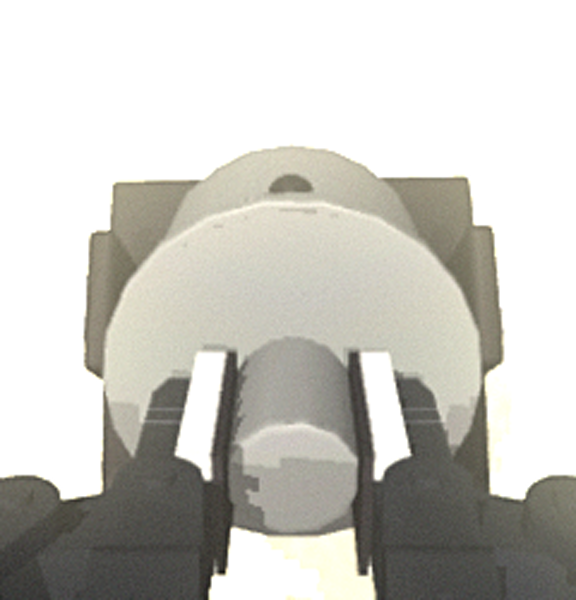

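```bash
python3 -m handwheel '[[[-1.6,-0.4,-0.5],[0,0,0],1],[[-1.6,-0.4,-0.5],[0,0,0],1],[[0,0,0],[0,0,0],1],[[0,0,0],[0,0,0],1],[[0,0,0],[0,0,0],1],[[0,0,0],[0,0,0],1]]' ; python3 -c "
from tub import *
err(RD)"
```

```text
clock: 10.65
position: [0.6022, 0.1166, 0.0966]
ee_rot: [-0.017, 0.95, 0.046, 0.308]
contact_force: [-0.4, 0.1, -0.6]
width: 0.0199
gripper_force: 78.3
to home, tool axes mm [-2.1 -0.3 19.5] turn/6deg [-0.033  0.021 -0.007]
force tool [-0.6 -0.2  0.3] moment [ 0.01 -0.41 -0.05] t 10.65
```

```bash
python3 -m handwheel '[[[-1.1,-0.3,0],[0,0,0],1],[[-1,0,2],[0,0,0],1],[[0,0,3],[0,0,0],1],[[0,0,3],[0,0,0],1],[[0,0,0],[0,0,0],1],[[0,0,0],[0,0,0],1],[[0,0,0],[0,0,0],1]]' ; python3 -c "
from tub import *
err(RD)"
```

```text
clock: 11.52
position: [0.6044, 0.1169, 0.0906]
ee_rot: [-0.017, 0.952, 0.046, 0.303]
contact_force: [-3.2, -3.3, -4.6]
width: 0.02
gripper_force: 78.2
to home, tool axes mm [-0.3 -0.2 13.4] turn/6deg [-0.045  0.112 -0.008]
force tool [-5.5  3.   1.7] moment [-0.77 -1.2   0.01] t 11.53
```

```bash
python3 -m handwheel '[[[-1.5,0.8,0],[0,0,0],1],[[-1,0.4,0],[0,0,0],1],[[0,0,0],[0,0,0],1],[[0,0,0],[0,0,0],1],[[0,0,0],[0,0,0],1]]' ; python3 -c "
from tub import *
err(RD)"
```

```text
clock: 12.15
position: [0.6041, 0.1158, 0.0916]
ee_rot: [-0.017, 0.951, 0.046, 0.304]
contact_force: [-1.4, 0.9, -0.4]
width: 0.0196
gripper_force: 78.4
to home, tool axes mm [-0.6 -1.3 14.4] turn/6deg [-0.048  0.09  -0.005]
force tool [-1.3 -1.  -0.4] moment [ 0.13 -0.7  -0.  ] t 12.15
```

```bash
python3 -m handwheel '[[[-1,-0.4,0],[0,0,0],1],[[0,0,2],[0,0,0],1],[[0,0,2],[0,0,0],1],[[0,0,0],[0,0,0],1],[[0,0,0],[0,0,0],1],[[0,0,0],[0,0,0],1]]' ; python3 -c "
from tub import *
err(RD)"
```

```text
clock: 12.9
position: [0.6056, 0.1161, 0.0888]
ee_rot: [-0.017, 0.952, 0.046, 0.302]
contact_force: [-1.6, -0.6, -1.7]
width: 0.0199
gripper_force: 78.5
to home, tool axes mm [-0.2 -1.1 11.3] turn/6deg [-0.052  0.127 -0.007]
force tool [-2.3  0.5  0.4] moment [-0.01 -0.64  0.01] t 12.9
```

```bash
python3 -m handwheel '[[[-0.7,0,2],[0,0,0],1],[[0,0,2],[0,0,0],1],[[0,0,0],[0,0,0],1],[[0,0,0],[0,0,0],1]]' ; python3 -c "
from tub import *
err(RD)";python3 -m handwheel '[[[0,0,2],[0,0,0],1],[[0,0,0],[0,0,0],1],[[0,0,0],[0,0,0],1]]' >/dev/null; python3 -c "
from tub import *
err(RD)"
```

```text
clock: 13.4
position: [0.6071, 0.1162, 0.0862]
ee_rot: [-0.018, 0.953, 0.046, 0.3]
contact_force: [-3.7, -0.3, -0.6]
width: 0.0195
gripper_force: 78.9
to home, tool axes mm [ 0.1 -1.1  8.3] turn/6deg [-0.059  0.162 -0.007]
force tool [-3.4 -0.1 -1.7] moment [ 0.03 -1.    0.03] t 13.4
to home, tool axes mm [-0.5 -1.1  6.6] turn/6deg [-0.062  0.171 -0.006]
force tool [-3.6 -1.2 -0.9] moment [ 0.13 -1.1   0.01] t 13.78
```

```bash
python3 -m handwheel '[[[-1,-0.4,1],[0,0,0],1],[[0,0,2],[0,0,0],1],[[0,0,0],[0,0,0],1],[[0,0,0],[0,0,0],1]]' >/dev/null; python3 -c "
from tub import *
err(RD)";python3 -m handwheel '[[[0,0,2],[0,0,0],1],[[0,0,2],[0,0,0],1],[[0,0,0],[0,0,0],1],[[0,0,0],[0,0,0],1]]' >/dev/null; python3 -c "
from tub import *
err(RD)
im=vision.get_image('wrist');t=vision.get_image('top')
a=cv2.resize(cv2.convertScaleAbs(im[120:360,200:440],alpha=2.2),(480,480),interpolation=cv2.INTER_CUBIC)
cv2.imwrite('pics/w6b.png',a)"
```

```text
to home, tool axes mm [-0.6 -1.   4.1] turn/6deg [-0.064  0.192 -0.007]
force tool [-4.3  0.3  5.6] moment [-0.03 -1.11  0.03] t 14.28
to home, tool axes mm [-0.9 -1.   1.4] turn/6deg [-0.071  0.217 -0.006]
force tool [-6.1  0.8  1.2] moment [-0.18 -1.51  0.03] t 14.78
```

View pics/w6b.png

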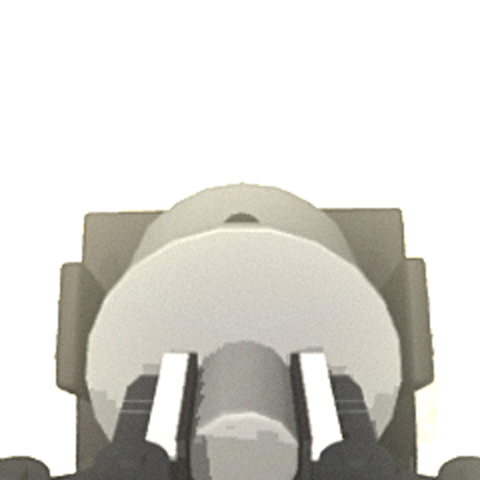

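```bash
python3 -m handwheel '[[[-0.5,0,0],[0.03,-0.25,0],1],[[-0.5,0,0],[0,0,0],1],[[0,0,0],[0,0,0],1],[[0,0,0],[0,0,0],1]]' >/dev/null; python3 -c "
from tub import *
err(RD)";python3 -m handwheel '[[[0,0,2],[0,0,0],1],[[0,0,0],[0,0,0],1],[[0,0,0],[0,0,0],1]]' >/dev/null; python3 -c "
from tub import *
err(RD)"
```

```text
to home, tool axes mm [-1.1 -1.1  1.8] turn/6deg [-0.098  0.445 -0.003]
force tool [-5.9 -0.3 -1.9] moment [-0.16 -1.19 -0.  ] t 15.38
to home, tool axes mm [-0.8 -1.   1.2] turn/6deg [-0.099  0.44  -0.004]
force tool [ -8.    1.8 -18.6] moment [-0.34 -1.25  0.03] t 15.75
```

```bash
python3 -m handwheel '[[[-1.5,0.3,0],[0,0,0],1],[[-1.5,0,0],[0,0,0],1],[[0,0,0],[0,0,0],1],[[0,0,0],[0,0,0],1]]' >/dev/null; python3 -c "
from tub import *
err(RD)";python3 -m handwheel '[[[0,0,1],[0,0,0],1],[[0,0,0],[0,0,0],1],[[0,0,0],[0,0,0],1]]' >/dev/null; python3 -c "
from tub import *
err(RD)
im=vision.get_image('wrist');t=vision.get_image('top');s=vision.get_image('scene')
f=lambda i,x,y,w,k:cv2.resize(cv2.convertScaleAbs(i[y:y+w,x:x+w],alpha=k),(400,400),interpolation=cv2.INTER_CUBIC)
cv2.imwrite('pics/w7b.png',np.hstack([f(im,200,150,240,2.2),f(s,350,230,90,2.5)]))"
```

```text
to home, tool axes mm [-0.6 -1.1  1.1] turn/6deg [-0.097  0.394 -0.   ]
force tool [ -4.9  -2.  -15.5] moment [ 0.25 -0.74 -0.06] t 16.25
to home, tool axes mm [-0.5 -1.1  0.8] turn/6deg [-0.098  0.39   0.   ]
force tool [ -5.6  -0.4 -23.9] moment [ 0.09 -0.75 -0.02] t 16.62
```

View pics/w7b.png

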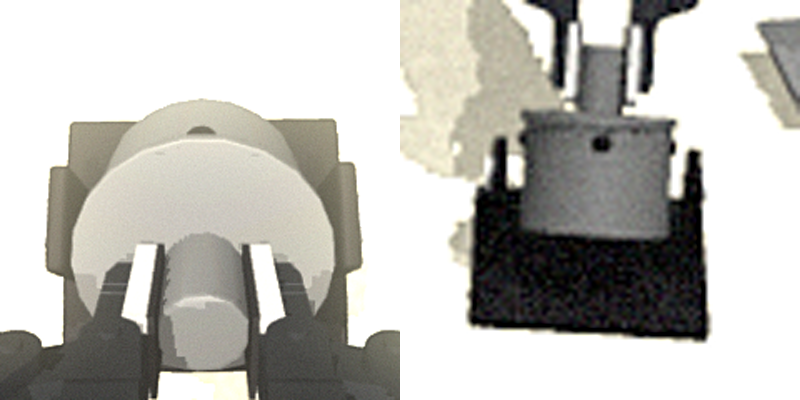

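Wrist and scene views show the flange sitting flush on the round tub, with 24 N reached against a hard stop. I'll release, retreat, and refine the square tub numerically.

```bash
python3 -m handwheel '[[[1,0,-2],[0,0,0],1],[[0,0,0],[0,0,0],0],[[0,0,0],[0,0,0],-1],[[0,0,0],[0,0,0],-1],[[0,0,-5],[0,0,0],-1],[[0,0,-25],[0,0,0],-1],[[0,0,-30],[0,0,0],-1],[[0,0,-30],[0,0,0],-1],[[0,0,0],[0,0,0],-1]]'
cat > m4.py <<'E'
from m import *
S1=f1([(597,372),(727,430),(647,563),(514,526)],480,20,400,250);S2=f2([(454,123),(566,144),(535,221),(441,209)])
O=np.array([(34,34,0),(34,-34,0),(-34,-34,0),(-34,34,0)])/1e3
def f(p,views):
    a,yw=p[3:];Rm=R.from_euler("ZY",[yw,-a]).as_matrix();r=[]
    return np.concatenate([(proj("wrist",O@Rm.T+p[:3],P)-np.array(S)).ravel() for S,P in views])
for v in([(S1,P1)],[(S2,P2)],[(S1,P1),(S2,P2)]):
    s=least_squares(f,[.6,-.12,.072,.6,-.1],args=(v,));print(s.x[:3].round(4),np.degrees(s.x[3:]).round(1),abs(s.fun).max().round(1))
E
python3 m4.py; python3 -c "
from h import *
c,s=np.cos(np.radians(20.5)),np.sin(np.radians(20.5));go(tool((0,0,-1),(s,-c,0)),(.4605,.2304,.13),12)"
```

```text
clock: 17.9
position: [0.5623, 0.1108, 0.157]
ee_rot: [-0.019, 0.956, 0.047, 0.288]
contact_force: [0.5, -0.4, 0.3]
width: 0.0855
gripper_force: 0.0
[ 0.6005 -0.1275  0.0656] [35.3 -7.2] 1.7
[ 0.5981 -0.1215  0.0698] [36.2 -6.1] 1.4
[ 0.5988 -0.1208  0.0739] [37.1 -6.1] 2.4
12 rows of [-6.6, -11.65, 0.13] [0.0534, -0.4647, -0.2001]
```

```bash
python3 -m handwheel '[[[-6.6,-11.7,0.1],[0.053,-0.465,-0.2],-1],[[-6.6,-11.7,0.1],[0.053,-0.465,-0.2],-1],[[-6.6,-11.7,0.1],[0.053,-0.465,-0.2],-1],[[-6.6,-11.7,0.1],[0.053,-0.465,-0.2],-1],[[-6.6,-11.7,0.1],[0.053,-0.465,-0.2],-1],[[-6.6,-11.7,0.1],[0.053,-0.465,-0.2],-1],[[-6.6,-11.7,0.1],[0.053,-0.465,-0.2],-1],[[-6.6,-11.7,0.1],[0.053,-0.465,-0.2],-1],[[-6.6,-11.7,0.1],[0.053,-0.465,-0.2],-1],[[-6.6,-11.7,0.1],[0.053,-0.465,-0.2],-1],[[-6.6,-11.7,0.1],[0.053,-0.465,-0.2],-1],[[-6.6,-11.7,0.1],[0.053,-0.465,-0.2],-1],[[0,0,0],[0,0,0],-1],[[0,0,0],[0,0,0],-1],[[0,0,0],[0,0,0],-1]]'
python3 - <<'E'
from h import *
P=pose();im=vision.get_image("wrist");cv2.imwrite("pics/w8.png",im)
u=proj("wrist",[(.4605,.2304,.024)],P)[0];m0=cv2.GaussianBlur(im,(3,3),0).max(2)
for th in(105,113,118):
    n,lab,st,ce=cv2.connectedComponentsWithStats((m0<th).astype(np.uint8))
    for i in range(1,n):
        if np.linalg.norm(ce[i]-u)<20 and st[i,4]>3000:
            c=max(cv2.findContours((lab==i).astype(np.uint8),0,2)[0],key=len)[:,0]
            W=plane("wrist",c,(0,0,.0225),P=P)[:,:2]*1000;print(th,u.round(),ce[i].round(),cv2.minAreaRect(W.astype(np.float32)))
c,s=np.cos(np.radians(20.5)),np.sin(np.radians(20.5));go(tool((0,0,-1),(s,-c,0)),(.4605,.2304,.028),6)
E
```

```text
clock: 19.77
position: [0.4597, 0.2306, 0.1281]
ee_rot: [-0.0, 0.984, 0.178, -0.003]
contact_force: [0.1, 0.2, -0.2]
width: 0.0854
gripper_force: 0.0
105 [323. 240.] [333. 239.] ((459.7218017578125, 230.43917846679688), (72.44447326660156, 71.98406219482422), 20.3759822845459)
113 [323. 240.] [329. 240.] ((459.5925598144531, 230.04867553710938), (73.2635269165039, 72.33577728271484), 20.134824752807617)
118 [323. 240.] [325. 240.] ((452.9559326171875, 223.64686584472656), (90.89183044433594, 80.24864196777344), 20.64319610595703)
6 rows of [0.16, 0.1, 16.71] [-0.0018, 0.0075, -0.0013]
```

Lid confirmed at (0.4597,0.2303), yaw 20.4°. I'll descend and grip.

```bash
python3 -m handwheel '[[[0,0,20],[0,0,0],-1],[[0,0,20],[0,0,0],-1],[[0,0,20],[0,0,0],-1],[[0,0,20],[0,0,0],-1],[[0,0,15],[0,0,0],-1],[[0,0,5],[0,0,0],-1],[[0,0,0],[0,0,0],0.2],[[0,0,0],[0,0,0],1],[[0,0,0],[0,0,0],1],[[0,0,0],[0,0,0],1],[[0,0,0],[0,0,0],1],[[0,0,0],[0,0,0],1]]' 80
python3 -m handwheel '[[[0,0,-15],[0,0,0],1],[[0,0,-25],[0,0,0],1],[[0,0,-30],[0,0,0],1],[[0,0,-30],[0,0,0],1],[[0,0,0],[0,0,0],1]]'
python3 - <<'E'
from tub import *
SQ=((.5983,-.1212,.0722),36,-6.2)
# view pose in front of tub: vertical tool, yaw -6
c,s=np.cos(np.radians(-6.2)),np.sin(np.radians(-6.2));go(tool((0,0,-1),(s,-c,0)),(.48,-.105,.16),12)
go(*T(*SQ,.07),14)
E
```

```text
clock: 21.32
position: [0.4599, 0.2313, 0.029]
ee_rot: [-0.0, 0.984, 0.178, -0.002]
contact_force: [-0.2, 1.0, 4.5]
width: 0.0206
gripper_force: 79.0
clock: 21.95
position: [0.4613, 0.2316, 0.1309]
ee_rot: [-0.001, 0.984, 0.178, 0.0]
contact_force: [-0.4, -0.2, -0.7]
width: 0.0204
gripper_force: 78.2
12 rows of [-2.51, 28.23, -2.44] [-0.001, -0.0004, 0.3706]
14 rows of [3.01, 25.81, 1.72] [-0.1006, 0.4204, 0.3068]
```

```bash
python3 -m handwheel '[[[-0.8,28.2,-2.4],[0,0,0.37],1],[[-0.8,28.2,-2.4],[0,0,0.37],1],[[-0.8,28.2,-2.4],[0,0,0.37],1],[[-0.8,28.2,-2.4],[0,0,0.37],1],[[-0.8,28.2,-2.4],[0,0,0.37],1],[[-0.8,28.2,-2.4],[0,0,0.37],1],[[-0.8,28.2,-2.4],[0,0,0.37],1],[[-0.8,28.2,-2.4],[0,0,0.37],1],[[-0.8,28.2,-2.4],[0,0,0.37],1],[[-0.8,28.2,-2.4],[0,0,0.37],1],[[-0.8,28.2,-2.4],[0,0,0.37],1],[[-0.8,28.2,-2.4],[0,0,0.37],1],[[0,0,0],[0,0,0],1],[[0,0,0],[0,0,0],1],[[0,0,0],[0,0,0],1]]'
cat > m5.py <<'E'
from tub import *
import pickle
from scipy.ndimage import map_coordinates
from scipy.optimize import least_squares
P=pose();im=vision.get_image("wrist");cv2.imwrite("pics/w9.png",im)
g=cv2.GaussianBlur(im.mean(2),(0,0),.7)
C=np.array([(34,34,0),(34,-34,0),(-34,-34,0),(-34,34,0)])/1e3
def W(p,X): return proj("wrist",X@R.from_euler("ZY",[p[4],-p[3]]).as_matrix().T+p[:3],P)
p=np.array([.5983,-.1212,.0722,np.radians(36),np.radians(-6.2)])
for it,by in enumerate((6,4,3)):
    pts=[];ob=[];sid=[]
    for e in range(4):
        for t in np.linspace(.08,.92,25):
            X=C[e]*(1-t)+C[(e+1)%4]*t;o=(C[e]+C[(e+1)%4])/2;u,v=W(p,np.array([X,X+o*.1]));d=(v-u)/np.linalg.norm(v-u)
            k=np.arange(-by,by,.2);q=u+d*k[:,None]
            if (q.min()<1): continue
            pr=map_coordinates(g,q.T[::-1],order=1);dv=np.gradient(pr,.2);i=dv.argmin()
            if dv[i]<-5 and 2<i<len(k)-3: pts.append(X);ob.append((q[i],d));sid.append(e)
    pts=np.array(pts);q=np.array([a for a,_ in ob]);d=np.array([b for _,b in ob])
    f=lambda x:np.r_[((W(x,pts)-q)*d).sum(1),(x[2]-.052-.025*np.cos(x[3]))*300]
    s=least_squares(f,p,loss="soft_l1",f_scale=.5,x_scale=[.01,.01,.01,.1,.1]);p=s.x
    print(np.bincount(sid,minlength=4),p[:3].round(4),np.degrees(p[3:]).round(1),"med px",np.median(abs(f(p))).round(2),"per side",[np.median(f(p)[:-1][np.array(sid)==e]).round(2) for e in range(4) if e in sid])
E
python3 m5.py
```

```text
clock: 23.82
position: [0.4983, -0.1012, 0.1567]
ee_rot: [0.0, 0.999, -0.053, -0.003]
contact_force: [0.4, 0.2, 0.1]
width: 0.0204
gripper_force: 78.4
[ 3 25 25 25] [ 0.5994 -0.1207  0.0737] [33.5 -7.4] med px 0.23 per side [np.float64(-0.06), np.float64(0.05), np.float64(0.01), np.float64(0.0)]
[ 4 25 25 25] [ 0.5999 -0.1208  0.0744] [31.8 -7.4] med px 0.24 per side [np.float64(-0.27), np.float64(0.01), np.float64(0.05), np.float64(0.03)]
[ 4 25 25 25] [ 0.5999 -0.1208  0.0745] [32.1 -7.4] med px 0.19 per side [np.float64(-0.39), np.float64(-0.07), np.float64(-0.01), np.float64(-0.01)]
```

```bash
sed -i '/^RD=/a SQ=((.5993,-.1210,.073),33.5,-7)' tub.py; python3 -c "
from tub import *
go(*T(*SQ,.055),8)"
```

```text
8 rows of [7.65, 0.99, 6.94] [-0.0048, 0.7048, 0.0188]
```

```bash
python3 -m handwheel '[[[7.6,1,7],[0,0.705,0.02],1],[[7.6,1,7],[0,0.705,0.02],1],[[7.6,1,7],[0,0.705,0.02],1],[[7.6,1,7],[0,0.705,0.02],1],[[7.6,1,7],[0,0.705,0.02],1],[[7.6,1,7],[0,0.705,0.02],1],[[7.6,1,7],[0,0.705,0.02],1],[[7.6,1,7],[0,0.705,0.02],1],[[0,0,0],[0,0,0],1],[[0,0,0],[0,0,0],1],[[0,0,0],[0,0,0],1],[[0,0,0],[0,0,0],1]]'; python3 -c "
from tub import *
err(SQ,.010)"
```

```text
clock: 25.38
position: [0.5696, -0.1184, 0.1192]
ee_rot: [0.016, 0.956, -0.059, 0.289]
contact_force: [-0.8, -0.2, -1.3]
width: 0.0209
gripper_force: 78.4
to home, tool axes mm [-0.8 -0.9 45. ] turn/6deg [-0.023 -0.015 -0.022]
force tool [-1.4  0.3  0.7] moment [-0.03 -0.35  0.  ] t 25.38
```

```bash
python3 -m handwheel '[[[-0.8,-0.9,8],[0,0,0],1],[[0,0,8],[0,0,0],1],[[0,0,6],[0,0,0],1],[[0,0,4],[0,0,0],1],[[0,0,2],[0,0,0],1],[[0,0,0],[0,0,0],1],[[0,0,0],[0,0,0],1],[[0,0,0],[0,0,0],1]]'>/dev/null; python3 -c "
from tub import *
err(SQ,.010)"
```

```text
to home, tool axes mm [ 0.6 -0.1 17. ] turn/6deg [-0.022 -0.012 -0.028]
force tool [ 0.2 -0.1  0.1] moment [ 0.01 -0.33  0.03] t 26.38
```

Nose is in 2 mm and contact-free. I'll continue gently.

```bash
python3 -m handwheel '[[[0.4,0,2],[0,0,0],1],[[0,0,2],[0,0,0],1],[[0,0,0],[0,0,0],1],[[0,0,0],[0,0,0],1],[[0,0,0],[0,0,0],1]]'>/dev/null; python3 -c "
from tub import *
err(SQ,.010)"; python3 -m handwheel '[[[0,0,2],[0,0,0],1],[[0,0,1],[0,0,0],1],[[0,0,0],[0,0,0],1],[[0,0,0],[0,0,0],1]]'>/dev/null; python3 -c "
from tub import *
err(SQ,.010)"
```

```text
to home, tool axes mm [ 0.3 -0.1 12.8] turn/6deg [-0.023 -0.009 -0.028]
force tool [ 0.3 -0.2  0.8] moment [ 0.07 -0.34  0.01] t 27.0
to home, tool axes mm [ 0.6 -0.1  9.8] turn/6deg [-0.023 -0.005 -0.028]
force tool [-1.   0.2 -0.1] moment [-0.11 -0.55 -0.01] t 27.5
```

```bash
for i in 1 2 3 4; do python3 -m handwheel '[[[0,0,1],[0,0,0],1],[[0,0,1],[0,0,0],1],[[0,0,0],[0,0,0],1],[[0,0,0],[0,0,0],1]]'>/dev/null; python3 -c "
from tub import *
err(SQ,.010)"; done
```

```text
to home, tool axes mm [ 0.3 -0.   8.2] turn/6deg [-0.023 -0.012 -0.027]
force tool [-2.3  2.  -7.3] moment [-0.12 -0.63  0.03] t 28.0
to home, tool axes mm [ 0.3 -0.1  5.8] turn/6deg [-0.023 -0.008 -0.028]
force tool [-1.7  0.1 -2.3] moment [-0.18 -0.56  0.04] t 28.5
to home, tool axes mm [ 0.4 -0.2  3. ] turn/6deg [-0.024 -0.001 -0.03 ]
force tool [-0.4  1.  10.3] moment [-0.11 -0.39 -0.  ] t 29.0
to home, tool axes mm [ 0.4 -0.1  1.5] turn/6deg [-0.023 -0.006 -0.029]
force tool [-0.4  0.7  9.7] moment [-0.19 -0.41  0.02] t 29.5
```

Past the catches; they now draw the lid in. I'll press to the stop.

```bash
for i in 1 2 3; do python3 -m handwheel '[[[0,0,1],[0,0,0],1],[[0,0,1],[0,0,0],1],[[0,0,0],[0,0,0],1],[[0,0,0],[0,0,0],1]]'>/dev/null; python3 -c "
from tub import *
err(SQ,.010);"; done
```

```text
to home, tool axes mm [ 0.1 -0.   0.1] turn/6deg [-0.024 -0.014 -0.027]
force tool [-1.   0.1 -0.6] moment [-0.17 -0.4  -0.01] t 30.0
to home, tool axes mm [ 0.1  0.1 -0.3] turn/6deg [-0.017 -0.03  -0.024]
force tool [ -3.4  -0.1 -21.4] moment [-0.48 -0.66  0.01] t 30.5
to home, tool axes mm [ 0.1  0.1 -0.4] turn/6deg [-0.012 -0.048 -0.021]
force tool [ -5.9   1.5 -45.3] moment [-0.58 -1.22  0.04] t 31.0
```

```bash
python3 -m handwheel '[[[0,0,-3.5],[0,0,0],1],[[0,0,0],[0,0,0],0],[[0,0,0],[0,0,0],-1],[[0,0,0],[0,0,0],-1],[[0,0,-5],[0,0,0],-1],[[0,0,-25],[0,0,0],-1],[[0,0,-40],[0,0,0],-1],[[0,0,-40],[0,0,0],-1],[[-15,-20,-15],[0,-0.8,0],-1],[[-15,-20,-15],[0,-0.8,0],-1],[[-10,-20,-10],[0,-0.8,0],-1],[[0,-20,0],[0,-0.8,0],-1],[[0,-10,0],[0,-0.8,0],-1],[[0,0,0],[0,-0.8,0],-1],[[0,0,0],[0,0,0],-1],[[0,0,0],[0,0,0],-1]]'
cat > chk.py <<'E'
from tub import *
P=pose();im=vision.get_image("wrist");cv2.imwrite("pics/w10.png",im);m0=cv2.GaussianBlur(im,(3,3),0).max(2)
t=vision.get_image("top")
# post-top ray check, numeric: grip post axis points at home pose, local brightness edges by flange outline
from scipy.ndimage import map_coordinates
g=cv2.GaussianBlur(im.mean(2),(0,0),.7)
for nm,(mo,le,yw),sq in(("round",((.617,.1175,.0724),33.6,5.5),0),("square",SQ,1)):
    Rt,_=T(mo,le,yw,0);n=-Rt[:,2];a,b=Rt[:,0],Rt[:,1]
    for off in (0,.003,.006,.010):
        c=np.array(mo)+n*(.0025+off);sc=[]
        for th in np.linspace(0,2*np.pi,180,endpoint=False):
            r=.036/(max(abs(np.cos(th)),abs(np.sin(th))) if sq else 1)
            d=a*np.cos(th)+b*np.sin(th);u,v=proj("wrist",[c+d*r,c+d*(r+.001)],P)
            e=(v-u)/np.linalg.norm(v-u);q=np.array([u-2.0*e,u+2.0*e])
            if q.min()<0 or q[:,1].max()>330 or q[:,0].max()>638: continue
            x,y=map_coordinates(g,q.T[::-1],order=1);sc.append(abs(y-x))
        print(nm,"short by",off,"edge strength",np.mean(sc).round(1) if sc else None,len(sc))
E
python3 chk.py
```

```text
clock: 33.0
position: [0.4898, -0.0174, 0.1874]
ee_rot: [0.001, 0.997, -0.062, 0.041]
contact_force: [0.8, -0.2, -0.5]
width: 0.0855
gripper_force: 0.0
round short by 0 edge strength 36.2 180
round short by 0.003 edge strength 60.6 180
round short by 0.006 edge strength 58.3 180
round short by 0.01 edge strength 29.6 180
square short by 0 edge strength 37.2 180
square short by 0.003 edge strength 45.6 180
square short by 0.006 edge strength 27.4 180
square short by 0.01 edge strength 13.8 180
```

The square lid fits the home outline. The round one is less certain, so I'll press again on top of its post with closed fingers as a check.

```bash
cat >> tub.py <<'E'
_R,_p=T(*RD,.0088);_R0=_R@R.from_rotvec(np.radians(6*np.array([-.098,.39,0]))).as_matrix().T
_t=_p-_R0@np.array([-.0005,-.0011,.0008]);RT=(tuple(_t+_R0[:,2]*.0088),33.66,5.5)
E
python3 -c "
from tub import *
print(np.array(RT[0]).round(4),_R0[:,2].round(3))
go(*T(*RT,.060),10)"
```

```text
Traceback (most recent call last):
NameError: name '_R0' is not defined
```

```bash
python3 -c "
from tub import *
print(np.array(RT[0]).round(4))
go(*T(*RT,.060),12)"
```

```text
[0.6168 0.1174 0.0731]
12 rows of [5.59, -11.05, 7.66] [0.0555, 0.3997, -0.1678]
```

```bash
python3 -m handwheel '[[[5.6,-11,7.6],[0.055,0.4,-0.168],1],[[5.6,-11,7.6],[0.055,0.4,-0.168],1],[[5.6,-11,7.6],[0.055,0.4,-0.168],1],[[5.6,-11,7.6],[0.055,0.4,-0.168],1],[[5.6,-11,7.6],[0.055,0.4,-0.168],1],[[5.6,-11,7.6],[0.055,0.4,-0.168],1],[[5.6,-11,7.6],[0.055,0.4,-0.168],1],[[5.6,-11,7.6],[0.055,0.4,-0.168],1],[[5.6,-11,7.6],[0.055,0.4,-0.168],1],[[5.6,-11,7.6],[0.055,0.4,-0.168],1],[[5.6,-11,7.6],[0.055,0.4,-0.168],1],[[5.6,-11,7.6],[0.055,0.4,-0.168],1],[[0,0,0],[0,0,0],1],[[0,0,0],[0,0,0],1],[[0,0,0],[0,0,0],1]]'; python3 -c "
from tub import *
err(RT,.037)"
```

```text
clock: 34.98
position: [0.5849, 0.1132, 0.1247]
ee_rot: [-0.014, 0.956, 0.046, 0.29]
contact_force: [-0.6, 0.9, -1.0]
width: -0.0
gripper_force: 0.0
to home, tool axes mm [-1.8 -1.  23.8] turn/6deg [ 0.006 -0.014  0.002]
force tool [-1.  -1.   0.5] moment [ 0.   -0.21  0.02] t 34.98
```

```bash
python3 -m handwheel '[[[-1.8,-1,6],[0,0,0],1],[[0,0,6],[0,0,0],1],[[0,0,5],[0,0,0],1],[[0,0,3],[0,0,0],1],[[0,0,1],[0,0,0],1],[[0,0,0],[0,0,0],1],[[0,0,0],[0,0,0],1]]'>/dev/null; python3 -c "
from tub import *
err(RT,.037)"; for i in 1 2 3; do python3 -m handwheel '[[[0,0,1],[0,0,0],1],[[0,0,0],[0,0,0],1],[[0,0,0],[0,0,0],1]]'>/dev/null; python3 -c "
from tub import *
err(RT,.037)"; done
```

```text
to home, tool axes mm [0.5 0.4 2.4] turn/6deg [ 0.002 -0.008  0.007]
force tool [ 0.2 -0.2 -0.1] moment [-0.01 -0.31 -0.02] t 35.85
to home, tool axes mm [0.6 0.4 1.3] turn/6deg [ 0.002 -0.005  0.007]
force tool [ 0.2 -0.6  0.2] moment [-0.04 -0.26  0.05] t 36.23
to home, tool axes mm [0.6 0.4 0.3] turn/6deg [ 0.002 -0.004  0.007]
force tool [-0.1  0.  -0.1] moment [ 0.01 -0.31  0.04] t 36.6
to home, tool axes mm [ 0.5  0.4 -0.3] turn/6deg [ 0.002 -0.008  0.007]
force tool [-1.7 -0.2 -8. ] moment [-0.04 -0.33  0.04] t 36.98
```

The post top is met within 0.3 mm of the home height. One more firm press, then I'll retreat.

```bash
python3 -m handwheel '[[[0,0,1],[0,0,0],1],[[0,0,0.8],[0,0,0],1],[[0,0,0],[0,0,0],1],[[0,0,0],[0,0,0],1]]'>/dev/null; python3 -c "
from tub import *
err(RT,.037)"; python3 -m handwheel '[[[0,0,-5],[0,0,0],1],[[0,0,-20],[0,0,0],1],[[0,0,-40],[0,0,0],1],[[0,0,-40],[0,0,0],1],[[-20,15,-20],[0,-0.8,0],1],[[-20,15,-20],[0,-0.8,0],1],[[0,0,0],[0,0,0],1],[[0,0,0],[0,0,0],1],[[0,0,0],[0,0,0],1]]'
python3 - <<'E'
from h import *
a=cv2.imread("pics/top0.png");b=vision.get_image("top")
d=(cv2.absdiff(a,b).max(2)>45).astype(np.uint8)
for nm,(x,y,w,h) in {"mug":(465,195,70,65),"bottle":(100,225,60,45),"stapler":(315,135,35,80),"wide":(405,290,55,55),"pink":(178,220,50,50),"yellow":(125,305,55,50)}.items(): print(nm,int(d[y:y+h,x:x+w].sum()))
E
```

```text
to home, tool axes mm [ 0.5  0.5 -0.5] turn/6deg [ 0.001 -0.019  0.009]
force tool [ -1.9   1.1 -24.8] moment [-0.19 -0.51  0.01] t 37.48
clock: 38.6
position: [0.4873, 0.0755, 0.2013]
ee_rot: [-0.01, 0.977, 0.047, 0.208]
contact_force: [0.3, -0.0, -0.5]
width: -0.0001
gripper_force: 0.0
mug 0
bottle 0
stapler 0
wide 0
pink 0
yellow 0
```

The round lid stayed put at 24.8 N, and the bystanders haven't moved. Handing in.

```bash
python3 -c "
from rig import manip
print(manip.sign_off())"
```

```text
the job is handed in; nothing more can be done
None
```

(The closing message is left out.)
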